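Close the bean dispenser and hold its gate open

ROBOT

A 6-joint arm with a two-finger parallel gripper is mounted at the origin on the work surface. World frame = base frame: x ahead of the robot, y to its left, z up, the work surface at z = 0. Lengths are in m, angles in rad, forces in N, time in s.
With the tool pointing down it reaches from about 0.35 to 0.975 m from the base axis. Payload 4.9 kg.
Tool frame: the origin (TCP) lies midway between the tips of the shut fingers; the grasp point (between the pads) lies ctrl.tcp_to_grasp behind it (ctrl.tcp_to_grasp is the distance from the TCP to the grasp point, in m); z points along the fingers, y is the direction in which the jaws open and shut (so a half turn about z gives the same grasp; the last joint's range is limited). The gripper opens to 85 mm and grips with 20 to 120 N. Pads are 22 mm wide; open, the fingers measure 114 mm over their backs; the gripper's body (76 mm by 85 mm) begins 54 mm behind the grasp point. The pads swing forward as they close: fully open they stand 13 mm farther back than shut.
Start: joints at [1.043, 0.053, 1.613, -0, 1.476, -0.119], TCP at [0.248, 0.573, 0.231] pointing down, gripper open.
Joint ranges: [-3.01, 3.01], [-1.01, 2.22], [0.06, 2.58], [-1.02, 4.17], [0.09, 2.62], [-3.14, 3.14]. Speed limits (rad/s): [2.57, 2.57, 3.14, 3.14, 3.14, 3.14].

INTERFACE

Orientations are given as a rotation vector (axis times angle).
In Python, from station import ctrl, get_image, calibration, finish_job, models gives the robot as it stands.
- The arm moves only by the shell command python3 -m creep 'ROWS' [FORCE]. ROWS is JSON, a list of rows, each a list of 7 numbers: the opening, from 0 (shut) to 1 (fully open), then the shift along the tool's x, y, z in m, then the turn, a rotation vector about the tool's x, y, z in degrees. A call has 1 to 20 rows; each row shifts and turns the commanded pose from where the row before left it, along the tool's axes as they then stand; what a row does not reach is not made up. A row lasts 1/10 s, in which the tool goes at most 50 mm and 8.59 degrees, less where a joint would pass 70% of its speed; a pose out of reach is approached as far as the arm can. A call with a gripper value outside its range is refused whole. The fingers move at their own pace and stop on an object; FORCE is the grip in N (left out, the last holds). Time passes only in rows, so rows that do not move let the fingers close. It gives the time, the measured TCP pose, the force and the opening at its end, in the units of the state.
- ctrl.get_obs(): the state, without advancing time (a new reading comes with each control period).
- get_image(name): name is "side" or "top" or "wrist"; returns the picture (384x512x3 uint8, red, green, blue); there is no depth.
- calibration(name): a dict with "mtx" (3x3 intrinsics, pixels), "k1" (the pictures are not rectified: a ray, as slopes to the right and down, at radius r is drawn at 1 + k1 r^2 times it, then the intrinsics apply), "R" (3x3) and "t" (3): a world point X has camera coordinates R X + t. Camera axes: x right, y down, z forward; pixel columns grow to the right and rows downward; lengths in m; the calibration is good to about 2 mm. A picture is of the moment at which its call begins: read the wrist's pose just before it. calibration takes no time and is no camera call; for the wrist camera it gives the pose at the moment of the call.
- finish_job(): hands the job in, once; it reports no verdict.
Trained networks look in the newest picture that a camera, given by its name, has taken for a name from the list of things; names that differ only in an ending like _2 or _b are one class to them, and where a whole thing is asked for, a point or a joint stands for the part that bears it (a point fixed in the world has none). Each returns a list of dicts, best first, with "conf" (0 to 1); they miss things now and then, are a little off and sometimes report something else, mostly with a low value. They report only what shows in the picture. A call takes as long as a camera call. They do not tell look-alikes from the thing itself.
- models.search_frame(camera, name): "extent" ([left, top, right, bottom] in pixels, round what is visible of it).
The state is a dict: "t": time; "q": joint angles; "dq": joint speeds; "effort": joint torques, N m; "tool_pos": TCP position; "tool_rot": TCP orientation; "contact_force": force on the tool from outside, world axes, zero at the start; "wrist_torque": the same for the moment, N m; "opening": finger opening in m.
Only numpy, scipy, OpenCV 4.12 (cv2) and the standard library are available. Lean on these libraries where they do the work, as an engineer would, in place of code of your own. Each camera call takes 0.05 s, during which the arm holds its last target. There are 200 camera calls.

TASK

The coffee-bean dispenser is empty and its hopper is wiped clean; only its chute still wants brushing. Set its loose lid back on the hopper's rim, seated and level (lower it on, do not let it drop), then take the red handle of the spring-return gate and pull it out until the front edge of the black handle block is level with the red line on the rails, short of the end stop. Finish while still holding it there, without letting go, so that I can brush the chute from below, and leave the cup, the jar and the brush where they are.

Things in the scene. Friction and masses are not known exactly. Their poses are not given: they have to be found in the camera images.
- dispenser: Fixed bean dispenser: dark base 200 x 130 mm, rear column 255 mm tall, clear hopper 100 mm across; below it a slide gate on two aluminium rails (8 mm wide, at y = +-36 mm, tops z = 115) with a red line at x = -189 and a cross bar as end stop, ending at x = -212. Spring barrels at y = +-50, tops z = 127. Origin on the worktop under the hopper axis; z up, -x is the front, to which the gate pulls.
- rim (a point): Centre of the hopper's open mouth, at the top of its steel rim ring: 275 mm above the worktop on the hopper's axis. The ring measures 92 mm inside and 104 mm outside.
- lid: Loose round steel lid, right way up on the worktop. Origin at the centre of its underside, z up. Plug 84 mm across (foot chamfered) from z = 0 to 10 mm, flange 110 mm across from 10 to 16 mm, round wooden knob 24 mm across from 16 to 46 mm. 0.11 to 0.22 kg. Seated, the flange lies on the rim ring and the origin is 10 mm below rim.
- gate (a joint): Travel of the sprung gate (m): 0 = shut, grows as it is pulled to the front (-x of the dispenser); 0.040 = front edge of the handle block level with the red line; 0.055 = end stop. The spring always draws it shut: about 4.5 N when shut, 10.5 N at the red line, plus about 1 N of friction.
- gate_grip (a point): Middle of the gate's red bow handle, moves with the gate: level round bar, 12 mm thick, along the dispenser's y, on two posts 72 mm apart, 166 mm above the worktop, 140 mm in front of the hopper axis when shut. Below it the black handle block, 18 mm front to back, 114 mm wide, top at 128 mm (32 mm free under the bar). Hopper wall 84 mm behind the bar when shut. Axes as the dispenser's.
- gate_front (a point): Middle of the lower front edge of the black handle block, 9 mm in front of the bar's axis and 116 mm above the worktop; moves with the gate.
- mark (a point): Point midway between the red lines (6 mm wide) on the two rails, on their centre line, 189 mm in front of the hopper axis, 116 mm above the worktop; gate_front is to be brought here.
- cup: Bystander: white china mug, 84 mm diameter, 62 mm tall, standing upright. Origin at the centre of its underside.
- jar: Bystander: clear storage jar with orange contents and steel cap, 86 mm diameter, 126 mm tall, standing upright. Origin at the centre of its underside.
- brush: Bystander: slim bottle brush, 220 mm long, 20 mm thick, wooden handle and white bristles, lying on the worktop. Origin at its middle underside; its length runs along its x, bristles to +x.
There are look-alikes about, which are no part of the job. What is shaped like the lid but yellow is not meant.

How it is judged:
On the way, in this order (a step that is already met when the one before it is completed fails the run):
1. the lid sits seated and level on the rim, let go and at rest (horizontal distance between lid and rim below 0.006 m and z of lid in the frame of rim between -0.0125 and -0.0075 m and angle between lid's own z axis and vertical below 0.04 rad and contact force between each of the arm, the fingers and lid below 0.05 N and linear speed of lid below 0.02 m/s), for 0.2 s.
2. the gate is pulled out to the red line and held there (value of joint gate between 0.035 and 0.045 m and contact force between the fingers and gate above 4 N and velocity of joint gate between -0.01 and 0.01 m/s), for 0.3 s.
At the end, for the whole second after the job is handed in: Lid untouched on the rim: within 6 mm of the axis and 2.5 mm of its seated height, tilt under 0.04 rad. Gate still, block's front edge within 5 mm of the red line (joint 0.035 to 0.045 m), held there by the fingers with more than 4 N (all of step 2 and horizontal distance between lid and rim below 0.006 m and z of lid in the frame of rim between -0.0125 and -0.0075 m and angle between lid's own z axis and vertical below 0.04 rad and contact force between each of the arm, the fingers and lid below 0.05 N and horizontal distance between gate_front and mark below 0.006 m); the arm keeps its last pose, push and grip.
It fails at once if the lid is dropped: it falls freely onto the rim from 2 cm or more (contact force between each of the arm, the fingers and lid below 0.05 N and height (world z) of lid above 0.275 m and linear speed of lid above 0.4 m/s).
It fails at once if the gate is pulled to its end stop (value of joint gate above 0.0535 m).
It fails at once if the cup, the jar or the brush is shifted by more than 30 mm or knocked over (distance of any of cup, jar, brush from where it was at the start of the episode above 0.03 m or angle between any of cup, jar's own z axis and vertical above 0.35 rad).
It also fails if it takes over 53 s, if anything falls off the work surface, if the arm or the gripper's body presses on something with over 40 N, if the wrist force passes 120 N, or if a joint passes its speed limit or range.

## Working session

There is one attempt and no reset: what is moved stays moved. The work goes in short steps, Python scripts to look and compute and a shell command to move; the robot and the scene stay as the last step left them, time stands still between calls to the robot, and variables do not carry over. Pictures are saved under pics/ and viewed, about 8 in all and at most 12, crops included, and the job is handed in when it is done.

```bash
ls; mkdir -p pics
python3 - <<'E'
from station import ctrl,get_image,calibration,models
import cv2,numpy as np
o=ctrl.get_obs();print(o['t'],o['tool_pos'],o['tool_rot'],o['opening'],ctrl.tcp_to_grasp)
ims=[]
for c in ['side','top']:
    im=get_image(c);cv2.imwrite(f'pics/{c}0.png',im[:,:,::-1]);ims.append(im)
    for n in ['lid','dispenser','gate','cup','jar','brush']:
        print(c,n,[(np.round(d['extent']).tolist(),round(d['conf'],2)) for d in models.search_frame(c,n)][:4])
    k=calibration(c);print(c,np.round(k['mtx'],1).tolist(),k['k1'],np.round(k['R'],3).tolist(),np.round(k['t'],3).tolist())
a=np.hstack(ims);cv2.imwrite('pics/both0.png',cv2.resize(a,(800,300),interpolation=cv2.INTER_AREA)[:,:,::-1])
print(ctrl.get_obs()['t'])
E
```

```text
pics
0.0 [0.24813156 0.5729663  0.23007131] [-6.37513134e-01 -3.07558526e+00  3.01550144e-03] 0.08526839807183488 0.0187
side lid [([245.0, 337.0, 298.0, 384.0], 0.96), ([229.0, 274.0, 274.0, 310.0], 0.67), ([184.0, 241.0, 230.0, 277.0], 0.65), ([160.0, 300.0, 210.0, 343.0], 0.6)]
side dispenser [([225.0, 120.0, 276.0, 215.0], 0.6)]
side gate [([227.0, 173.0, 266.0, 200.0], 0.88)]
side cup [([309.0, 226.0, 348.0, 260.0], 0.96)]
side jar [([164.0, 147.0, 192.0, 187.0], 0.7)]
side brush [([329.0, 272.0, 360.0, 348.0], 0.79), ([228.0, 120.0, 275.0, 216.0], 0.42)]
side [[366.9, 0.0, 252.3], [0.0, 366.9, 189.5], [0.0, 0.0, 1.0]] 0.03309679227534216 [[0.974, -0.225, 0.016], [-0.103, -0.51, -0.854], [0.2, 0.83, -0.52]] [-0.548, 0.187, 1.023]
top lid [([312.0, 218.0, 344.0, 251.0], 0.86), ([260.0, 247.0, 294.0, 283.0], 0.74), ([367.0, 210.0, 404.0, 248.0], 0.71), ([181.0, 184.0, 242.0, 230.0], 0.59)]
top dispenser [([143.0, 158.0, 260.0, 234.0], 0.82)]
top gate [([185.0, 186.0, 240.0, 227.0], 0.76)]
top cup [([272.0, 135.0, 304.0, 163.0], 0.98)]
top jar [([108.0, 262.0, 148.0, 292.0], 0.75), ([272.0, 135.0, 302.0, 166.0], 0.62)]
top brush [([317.0, 157.0, 383.0, 178.0], 0.87)]
top [[386.3, 0.0, 253.0], [0.0, 386.3, 196.9], [0.0, 0.0, 1.0]] -0.028364571874684028 [[0.003, -1.0, -0.001], [-0.977, -0.003, -0.211], [0.211, 0.002, -0.977]] [-0.024, 0.604, 1.091]
0.7
```

View pics/side0.png

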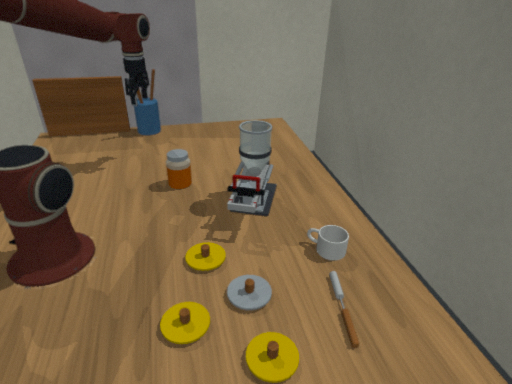

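View pics/top0.png

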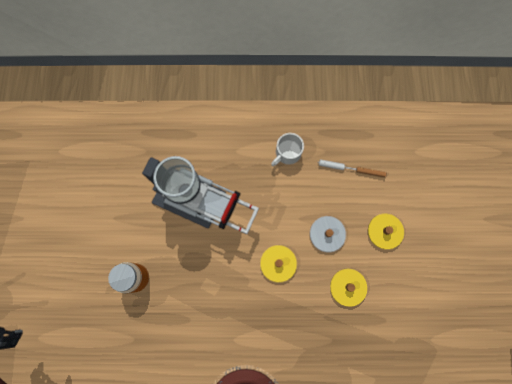

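The silver lid is at side (249,293) and top (328,234). The yellow look-alikes are at side (206,257), (185,323), (273,356) and top (279,264), (387,231), (349,288). I choose the silver one. Next come the measurements and one close crop.

```bash
cat > h.py <<'E'
import numpy as np,cv2
from scipy.spatial.transform import Rotation as Ro
from station import ctrl,get_image,calibration,models
def ray(k,p):
    m=k['mtx'];d=np.array([(p[0]-m[0,2])/m[0,0],(p[1]-m[1,2])/m[1,1]]);u=d.copy()
    for _ in range(10):u=d/(1+k['k1']*(u@u))
    R=np.array(k['R']);return -R.T@np.array(k['t']),R.T@np.r_[u,1]
def atz(k,p,z):
    c,d=ray(k,p);return c+d*(z-c[2])/d[2]
def proj(k,X):
    c=np.atleast_2d(X)@np.array(k['R']).T+k['t'];u=c[:,:2]/c[:,2:];u=u*(1+k['k1']*(u**2).sum(1,keepdims=True))
    m=k['mtx'];return u*[m[0,0],m[1,1]]+[m[0,2],m[1,2]]
def tri(ks,ps):
    A=np.zeros((3,3));b=np.zeros(3)
    for k,p in zip(ks,ps):
        c,d=ray(k,p);d/=np.linalg.norm(d);M=np.eye(3)-np.outer(d,d);A+=M;b+=M@c
    return np.linalg.solve(A,b)
E
python3 - <<'E'
from h import *
T,S=calibration('top'),calibration('side')
t,s=cv2.imread('pics/top0.png'),cv2.imread('pics/side0.png')
print('lid top',atz(T,(328,234),.016),'side',atz(S,(249,293),.016))
print('rim top',atz(T,(177,179),.275),'side',atz(S,(255.5,127),.275),tri([T,S],[(177,179),(255.5,127)]))
def red(im,b):
    x0,y0,x1,y1=b;h=cv2.cvtColor(im[y0:y1,x0:x1],cv2.COLOR_BGR2HSV).astype(int)
    m=((h[...,0]<8)|(h[...,0]>172))&(h[...,1]>150)&(h[...,2]>70)
    n,l,st,c=cv2.connectedComponentsWithStats(m.astype(np.uint8))
    for i in range(1,n):
        if st[i,4]>3: print(st[i].tolist(),(c[i]+[x0,y0]).round(1))
    return m
red(t,(150,150,280,250));red(s,(215,160,285,220))
a=cv2.resize(t[145:255,130:410],None,fx=2.8,fy=2.8,interpolation=cv2.INTER_CUBIC)
b=cv2.resize(s[110:220,215:285],None,fx=2.6,fy=2.6,interpolation=cv2.INTER_CUBIC)
c=cv2.resize(s[240:384,150:310],None,fx=2,fy=2)
b2=np.zeros((288,800,3),np.uint8);b2[:286,:b.shape[1]]=b;b2[:288,300:300+c.shape[1]]=c
a2=np.zeros((308,800,3),np.uint8);a2[:,:a.shape[1]]=a
cv2.imwrite('pics/crop1.png',np.vstack([a2,b2])[:600])
E
```

```text
lid top [ 0.49887832 -0.2519316   0.016     ] side [ 0.49500958 -0.25710401  0.016     ]
rim top [0.60299166 0.164701   0.275     ] side [0.60603133 0.16275227 0.275     ] [0.60492376 0.16476508 0.27391036]
[72, 43, 15, 29, 114] [228.6 206.8]
[18, 15, 27, 16, 146] [245.4 179.8]
```

View pics/crop1.png

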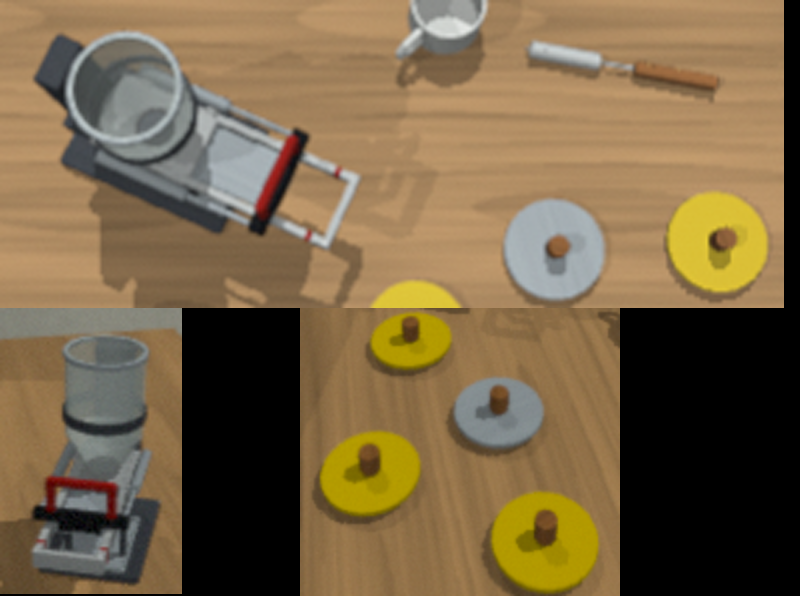

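Run:
```python
from h import *
T,S,W=calibration('top'),calibration('side'),calibration('wrist')
from scipy.optimize import least_squares
obs=[(T,(174.7,176.7),(0,0,.275)),(S,(255.6,126.8),(0,0,.275)),(T,(250.4,206.1),(-.189,.036,.115)),(T,(240.3,229.2),(-.189,-.036,.115)),(T,(228.8,206.8),(-.140,0,.169)),(S,(245.5,176.5),(-.140,0,.166))]
def f(p):
    R=Ro.from_euler('z',p[2]).as_matrix()
    return np.concatenate([(proj(k,R@np.array(X)+[p[0],p[1],0])[0]-px) for k,px,X in obs])
r=least_squares(f,[.6,.16,1.2]);print(r.x,np.degrees(r.x[2]));print(f(r.x).round(1))
rim=r.x
R=Ro.from_euler('z',r.x[2]).as_matrix()
for n,X in dict(grip=(-.14,0,.166),mark=(-.189,0,.116),gripend=(-.18,0,.166)).items(): print(n,R@np.array(X)+[*r.x[:2],0])
o=ctrl.get_obs();Rt=Ro.from_rotvec(o['tool_rot']).as_matrix();print('tool axes',Rt.round(3).tolist())
C=-W['R'].T@W['t'];print('cam in tool',Rt.T@(C-o['tool_pos']),'cam axes in tool',(Rt.T@W['R'].T).round(3).tolist(),W['mtx'][0,0],W['k1'])
print('jar',atz(T,(126,277),.126),'cup',atz(T,(290,148),.06),'brush',atz(T,(353,169),.01))
```

```text
[0.6088127  0.17184269 1.15923542] 66.41929701339868
[ -0.5   0.    0.1  -0.9 -10.1  23.1  10.4 -23.1  -0.2   0.4   1.1   1.5]
grip [0.55280705 0.04353304 0.166     ]
mark [ 0.53320507 -0.00137534  0.116     ]
gripend [0.53680543 0.00687314 0.166     ]
tool axes [[-0.918, 0.397, 0.0], [0.397, 0.918, 0.0], [-0.0, 0.0, -1.0]]
cam in tool [ 0.06964655  0.00070773 -0.14192341] cam axes in tool [[-0.001, -0.963, -0.271], [1.0, -0.0, -0.002], [0.002, -0.271, 0.963]] 333.92764150011425 -0.047545184172213775
jar [0.36677407 0.32252918 0.126     ] cup [ 0.75984501 -0.13605769  0.06      ] brush [ 0.70769098 -0.34096567  0.01      ]
```

```bash
python3 -m creep '[[0.6,-0.02,-0.01,-0.03,0,0,0],[0.6,-0.035,-0.02,-0.02,0,0,0],[0.6,-0.035,-0.02,-0.02,0,0,0],[0.6,-0.035,-0.02,-0.02,0,0,0],[0.6,-0.035,-0.02,-0.02,0,0,0],[0.6,-0.035,-0.02,-0.02,0,0,0],[0.6,-0.035,-0.02,-0.02,0,0,0],[0.6,-0.035,-0.02,-0.02,0,0,0],[0.6,-0.035,-0.02,-0.01,0,0,0],[0.6,-0.035,-0.02,-0.01,0,0,0],[0.6,-0.035,-0.02,0,0,0,0],[0.6,-0.035,-0.02,0,0,0,0],[0.6,-0.035,-0.02,0,0,0,0],[0.6,-0.035,-0.02,0,0,0,0],[0.6,-0.015,-0.01,0,0,0,0],[0.6,0,0,0,0,0,0],[0.6,0,0,0,0,0,0]]'
python3 - <<'E'
from h import *
W=calibration('wrist');im=get_image('wrist');cv2.imwrite('pics/w1.png',im[:,:,::-1]);np.savez('w1.npz',**{k:np.array(v) for k,v in W.items()})
o=ctrl.get_obs();print(o['t'],o['tool_pos'],o['contact_force'])
p=np.array([.6088,.1718,1.1592]);R=Ro.from_euler('z',p[2]).as_matrix()
for X in [(0,0,.275),(-.14,0,.166),(-.189,.036,.115),(-.189,-.036,.115)]: print(X,proj(W,R@np.array(X)+[p[0],p[1],0])[0].round(0))
E
```

```text
t: 2.4
tool_pos: [0.5865, 0.1222, 0.4213]
tool_rot: [-0.637, -3.076, -0.001]
contact_force: [0.0, -0.3, -0.4]
opening: 0.0512
2.45 [0.5862521  0.12273297 0.421577  ] [ 0.24031498 -0.87964486 -0.72985456]
(0, 0, 0.275) [317. 174.]
(-0.14, 0, 0.166) [185. 153.]
(-0.189, 0.036, 0.115) [155. 119.]
(-0.189, -0.036, 0.115) [159. 172.]
```

View pics/w1.png

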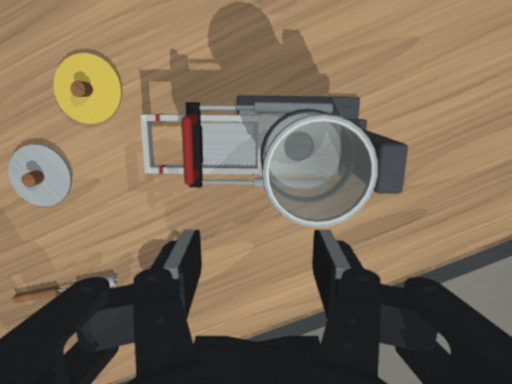

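The wrist view shows the hopper ring centred at about (320,170), the bar at (190,150), red lines at (158,118) and (161,170), and the silver lid at (40,175). All are within about 4 px of prediction. I'll refine the fit.

```bash
cat > ringfit.py <<'E'
from h import *
from scipy.optimize import minimize,least_squares
def ringfit(img,k,x0,r,z,span=.012):
    g=cv2.GaussianBlur(cv2.cvtColor(img,cv2.COLOR_BGR2GRAY).astype(np.float32),(0,0),1)
    G=np.hypot(cv2.Sobel(g,cv2.CV_32F,1,0),cv2.Sobel(g,cv2.CV_32F,0,1))
    a=np.linspace(0,2*np.pi,180)
    def sc(c):
        s=0
        for rr in r:
            P=proj(k,np.c_[c[0]+rr*np.cos(a),c[1]+rr*np.sin(a),0*a+z]).astype(np.float32)
            s+=np.minimum(cv2.remap(G,P[None,:,0],P[None,:,1],cv2.INTER_LINEAR),150).mean()
        return s
    gr=np.arange(-span,span+1e-9,.001)
    best=max((sc((x0[0]+i,x0[1]+j)),x0[0]+i,x0[1]+j) for i in gr for j in gr)
    m=minimize(lambda c:-sc(c),best[1:],method='Nelder-Mead',options=dict(initial_simplex=[best[1:],(best[1]+.001,best[2]),(best[1],best[2]+.001)]))
    return m.x,-m.fun
E
python3 - <<'E'
from ringfit import *
W=dict(np.load('w1.npz'));T,S=calibration('top'),calibration('side')
w,t,s=[cv2.imread(f'pics/{n}.png') for n in('w1','top0','side0')]
for n,im,k in(('w',w,W),('t',t,T),('s',s,S)):
    print(n,'rim',*ringfit(im,k,(.609,.172),(.046,.052),.275))
    print(n,'lid',*ringfit(im,k,(.499,-.252),(.055,),.016))
print('lines',atz(W,(158,118),.115),atz(W,(161,170),.115),'bar',atz(W,(190,150),.172))
E
```

```text
w rim [0.60935006 0.17470835] 227.15194702148438
w lid [ 0.49713075 -0.2493794 ] 96.12091827392578
t rim [0.61194325 0.17285517] 231.0472412109375
t lid [ 0.50103459 -0.25102756] 100.72430419921875
s rim [0.60208709 0.17834091] 83.48101806640625
s lid [ 0.4968376  -0.24874989] 83.06604766845703
lines [0.50029749 0.01716553 0.115     ] [ 0.56474566 -0.01215269  0.115     ] bar [0.55166897 0.05160321 0.172     ]
```

```bash
python3 -m creep '[[0.6,-0.006,-0.035,0.018,0,0,0],[0.6,-0.006,-0.035,0.021,0,0,0],[0.6,-0.006,-0.035,0.025,0,0,0],[0.6,-0.006,-0.035,0.025,0,0,0],[0.6,-0.006,-0.035,0.025,0,0,0],[0.6,-0.006,-0.035,0.025,0,0,0],[0.6,-0.006,-0.035,0.025,0,0,0],[0.6,-0.006,-0.035,0.025,0,0,0],[0.6,-0.006,-0.035,0.025,0,0,0],[0.6,-0.006,-0.035,0.025,0,0,0],[0.6,-0.006,-0.027,0.025,0,0,0],[0.6,0,0,0,0,0,0],[0.6,0,0,0,0,0,0]]'
python3 - <<'E'
from ringfit import *
o=ctrl.get_obs();W=calibration('wrist');im=get_image('wrist')[:,:,::-1].copy();cv2.imwrite('pics/w2.png',im)
print(o['t'],o['tool_pos'])
c,sc=ringfit(im,W,(.498,-.250),(.055,),.016);print('lid',c,sc)
print('knob',*ringfit(im,W,c,(.012,),.046,.006))
R=Ro.from_rotvec(o['tool_rot']).as_matrix();print('tool d',R.T@(np.r_[c,.020]-o['tool_pos']))
E
```

```text
t: 3.75
tool_pos: [0.4975, -0.2492, 0.1573]
tool_rot: [-0.637, -3.076, -0.002]
contact_force: [0.7, 0.5, 0.5]
opening: 0.051
3.75 [ 0.4975215  -0.24923768  0.15725541]
lid [ 0.49788443 -0.24872699] 87.5528335571289
knob [ 0.49734656 -0.24851769] 96.69873809814453
tool d [-0.00023022  0.0004916   0.13725576]
```

View pics/w2.png

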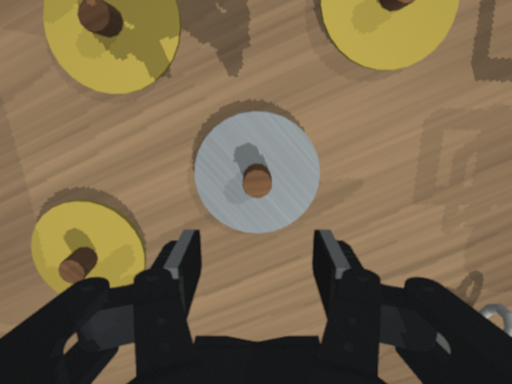

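The silver lid is centred at (257,172) with its knob at (257,181), directly between the fingers, so I descend and grip.

```bash
python3 -m creep '[[0.6,0,0,0.02,0,0,0],[0.6,0,0,0.025,0,0,0],[0.6,0,0,0.025,0,0,0],[0.6,0,0,0.025,0,0,0],[0.6,0,0,0.02,0,0,0],[0.6,0,0,0.015,0,0,0],[0.6,0,0,0.007,0,0,0],[0.6,0,0,0,0,0,0],[0.0,0,0,0,0,0,0],[0.0,0,0,0,0,0,0],[0.0,0,0,0,0,0,0],[0.0,0,0,0,0,0,0],[0.0,0,0,0,0,0,0],[0.0,0,0,0,0,0,0]]' 40
```

```text
t: 5.2
tool_pos: [0.4986, -0.251, 0.022]
tool_rot: [0.637, 3.074, -0.001]
contact_force: [-0.1, 1.2, 6.2]
opening: 0.0226
```

```bash
python3 -m creep '[[0.0,0,0,-0.01,0,0,0],[0.0,0,0,-0.02,0,0,0],[0.0,0,0,-0.03,0,0,0],[0.0,0,0,-0.04,0,0,0],[0.0,0,0,-0.04,0,0,0],[0.0,0,0,-0.03,0,0,0],[0.0,0,0,-0.01,0,0,0],[0.0,0,0,0,0,0,0],[0.0,0,0,0,0,0,0]]'
python3 - <<'E'
from ringfit import *
o=ctrl.get_obs();W=calibration('wrist');im=get_image('wrist')[:,:,::-1].copy();cv2.imwrite('pics/w3.png',im)
print(o['t'],o['tool_pos'],o['tool_rot'],o['opening'],o['contact_force'])
for dz in np.arange(-.012,.013,.003):
    z=o['tool_pos'][2]-.020+.016+dz
    c,sc=ringfit(im,W,o['tool_pos'][:2],(.055,),z);print(round(dz,3),c-o['tool_pos'][:2],sc)
E
```

```text
t: 6.1
tool_pos: [0.4965, -0.2498, 0.1981]
tool_rot: [-0.637, -3.073, -0.002]
contact_force: [-0.8, 0.6, -1.6]
opening: 0.0226
6.1 [ 0.49645784 -0.24979042  0.19809848] [-6.37157488e-01 -3.07310877e+00 -1.88968314e-03] 0.022623275967787015 [-0.78955114  0.60510293 -1.57133271]
-0.012 [ 0.01032961 -0.00412713] 33.80364990234375
-0.009 [ 0.00802005 -0.00201147] 35.77083969116211
-0.006 [ 0.00548198 -0.00160375] 36.470333099365234
-0.003 [-0.00133513  0.00103382] 46.46634292602539
-0.0 [-0.00019831 -0.00040803] 39.99653244018555
0.003 [-0.00292988 -0.00047694] 44.48277282714844
0.006 [-0.00514605 -0.00102517] 38.84675598144531
0.009 [-0.00714019 -0.00150696] 32.74576950073242
0.012 [-0.01063338 -0.00103446] 30.850189208984375
```

```bash
python3 -m creep '[[0.0,0.001,0.005,-0.02,0,0,0],[0.0,0.002,0.015,-0.03,0,0,0],[0.0,0.003,0.02,-0.03,0,0,0],[0.0,0.004,0.03,-0.025,0,0,0],[0.0,0.005,0.035,-0.02,0,0,0],[0.0,0.006,0.038,-0.015,0,0,0],[0.0,0.006,0.04,0,0,0,0],[0.0,0.006,0.04,0,0,0,0],[0.0,0.006,0.04,0,0,0,0],[0.0,0.006,0.04,0,0,0,0],[0.0,0.006,0.04,0,0,0,0],[0.0,0.005,0.035,0,0,0,0],[0.0,0.005,0.025,0,0,0,0],[0.0,0.005,0.018,0,0,0,0],[0.0,0.003,0.009,0,0,0,0],[0.0,0.001,0.004,0,0,0,0],[0,0,0,0,0,0,0],[0,0,0,0,0,0,0],[0,0,0,0,0,0,0]]'
python3 - <<'E'
from ringfit import *
P=[];
o=ctrl.get_obs();W=calibration('wrist');w=get_image('wrist')[:,:,::-1].copy();t=get_image('top')[:,:,::-1].copy();s=get_image('side')[:,:,::-1].copy()
T,S=calibration('top'),calibration('side')
print(o['t'],o['tool_pos'],o['tool_rot'],o['opening'],o['contact_force'])
zl=o['tool_pos'][2]-.022+.016;R=Ro.from_rotvec(o['tool_rot']).as_matrix()
for n,im,k in(('w',w,W),('t',t,T),('s',s,S)):
    c,sc=ringfit(im,k,o['tool_pos'][:2],(.055,),zl);print(n,'lid',c,sc)
    c,sc=ringfit(im,k,(.610,.174),(.046,.052),.275);print(n,'rim',c,sc)
print('delta tool',R.T@(np.array([.610,.174,.287])-o['tool_pos']))
a=np.zeros((384,800,3),np.uint8);a[:,:512]=w
q=cv2.resize(s[95:215,205:301],(288,360),interpolation=cv2.INTER_CUBIC);a[:360,512:]=q
cv2.imwrite('pics/c4.png',a);cv2.imwrite('pics/t4.png',t)
E
```

```text
t: 8.05
tool_pos: [0.6058, 0.1747, 0.3406]
tool_rot: [0.64, 3.075, -0.0]
contact_force: [0.4, -0.4, -1.8]
opening: 0.0231
8.05 [0.60580474 0.17471668 0.3405823 ] [ 6.39604257e-01  3.07535735e+00 -1.05725253e-04] 0.023055617567257266 [ 0.37517183 -0.36963516 -1.775831  ]
w lid [0.60456141 0.17590927] 73.98812866210938
w rim [0.59660369 0.17746539] 84.04762268066406
t lid [0.63458298 0.18509996] 77.27587890625
t rim [0.59888425 0.16377755] 159.6898956298828
s lid [0.59791893 0.1528819 ] 69.19799041748047
s rim [0.60121924 0.17940845] 76.72895812988281
delta tool [-0.00410995  0.0010143   0.05358411]
```

View pics/c4.png

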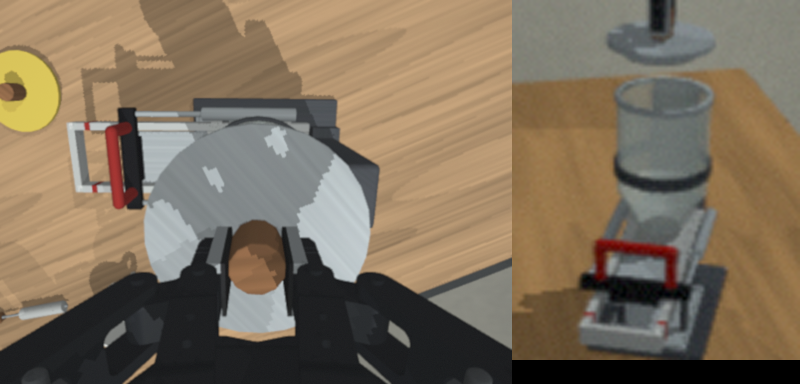

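```bash
python3 -m creep '[[0,-0.003,0.0005,0.005,0,0,0],[0,-0.002,0,0.01,0,0,0],[0,0,0,0.01,0,0,0],[0,0,0,0.008,0,0,0],[0,0,0,0.005,0,0,0],[0,0,0,0.003,0,0,0],[0,0,0,0,0,0,0],[0,0,0,0,0,0,0],[0,0,0,0,0,0,0]]'
python3 - <<'E'
from h import *
o=ctrl.get_obs();print(o['t'],o['tool_pos'],o['contact_force'])
t=get_image('top')[:,:,::-1];s=get_image('side')[:,:,::-1]
a=np.zeros((400,800,3),np.uint8)
a[:,:400]=cv2.resize(t[135:215,140:220],(400,400),interpolation=cv2.INTER_CUBIC)
a[:,400:]=cv2.resize(s[95:175,215:295],(400,400),interpolation=cv2.INTER_CUBIC)
cv2.imwrite('pics/c5.png',a)
E
```

```text
t: 9.1
tool_pos: [0.6107, 0.1742, 0.3]
tool_rot: [0.637, 3.075, 0.001]
contact_force: [0.6, 0.3, -1.8]
opening: 0.0226
9.1 [0.61074894 0.17422457 0.3000356 ] [ 0.55038849  0.33590074 -1.76643769]
```

View pics/c5.png

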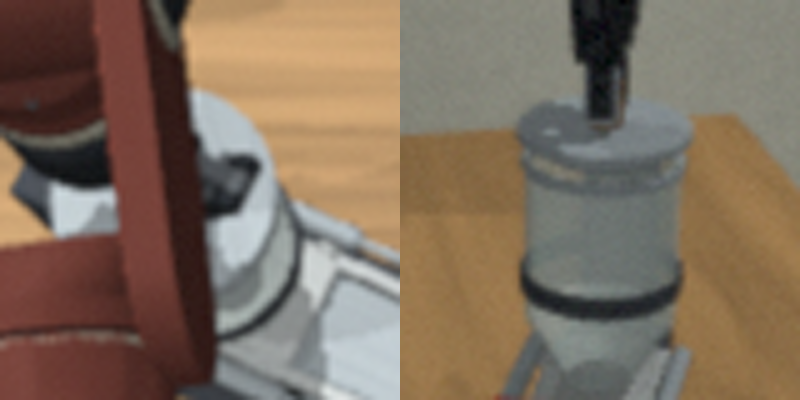

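The lid (centre x≈605) and the rim (≈604) line up in the side crop, so I lower in small steps and watch the force.

```bash
python3 -m creep '[[0,0,0,0.003,0,0,0],[0,0,0,0.002,0,0,0],[0,0,0,0.002,0,0,0],[0,0,0,0,0,0,0],[0,0,0,0,0,0,0]]'; python3 -m creep '[[0,0,0,0.002,0,0,0],[0,0,0,0.002,0,0,0],[0,0,0,0.001,0,0,0],[0,0,0,0,0,0,0],[0,0,0,0,0,0,0]]'
```

```text
t: 9.7
tool_pos: [0.6105, 0.1741, 0.2921]
tool_rot: [-0.638, -3.076, 0.0]
contact_force: [0.6, -0.8, -1.3]
opening: 0.0225
t: 10.2
tool_pos: [0.6105, 0.1741, 0.2873]
tool_rot: [0.638, 3.076, -0.0]
contact_force: [0.5, -0.3, -0.6]
opening: 0.0226
```

```bash
python3 -m creep '[[0,0,0,0.001,0,0,0],[0,0,0,0,0,0,0],[0,0,0,0,0,0,0]]'; python3 -m creep '[[0,0,0,0.001,0,0,0],[0,0,0,0,0,0,0],[0,0,0,0,0,0,0]]'
```

```text
t: 10.5
tool_pos: [0.6106, 0.1742, 0.287]
tool_rot: [0.637, 3.076, 0.0]
contact_force: [-1.0, -0.1, 3.3]
opening: 0.0228
t: 10.8
tool_pos: [0.6106, 0.1742, 0.287]
tool_rot: [0.637, 3.075, 0.001]
contact_force: [-3.4, -1.0, 5.7]
opening: 0.0225
```

```bash
python3 -m creep '[[0,0,0,-0.001,0,0,0],[0.32,0,0,0,0,0,0],[0.4,0,0,0,0,0,0],[0.5,0,0,0,0,0,0],[0.5,0,0,0,0,0,0],[0.5,0,0,0,0,0,0],[0.5,0,0,-0.01,0,0,0],[0.5,0,0,-0.02,0,0,0],[0.5,0,0,-0.03,0,0,0],[0.5,0,0,-0.03,0,0,0],[0.5,0,0,-0.02,0,0,0],[0.5,0,-0.01,-0.01,0,0,0],[0.5,0,-0.02,0,0,0,0],[0.5,0,-0.02,0,0,0,0],[0.5,0,0,0,0,0,0],[0.5,0,0,0,0,0,0]]'
python3 - <<'E'
from ringfit import *
o=ctrl.get_obs();W=calibration('wrist');w=get_image('wrist')[:,:,::-1].copy();s=get_image('side')[:,:,::-1].copy()
np.savez('w6.npz',**{k:np.array(v) for k,v in W.items()})
print(o['t'],o['tool_pos'],o['contact_force'],o['opening'])
for z in(.278,.281,.284): print(z,ringfit(w,W,(.61,.174),(.055,),z))
S=calibration('side');print('side',ringfit(s,S,(.61,.174),(.055,),.281))
a=np.zeros((384,800,3),np.uint8);a[:,:512]=w
a[:288,512:]=cv2.resize(s[95:191,210:306],(288,288),interpolation=cv2.INTER_CUBIC)
cv2.imwrite('pics/c6.png',a);cv2.imwrite('pics/w6.png',w)
E
```

```text
t: 12.4
tool_pos: [0.59, 0.1271, 0.4049]
tool_rot: [-0.64, -3.074, 0.001]
contact_force: [0.5, 0.3, 0.3]
opening: 0.0428
12.4 [0.589963   0.12710906 0.40489594] [0.53979081 0.27891694 0.27033823] 0.04280065769961123
0.278 (array([0.61032746, 0.17500103]), np.float64(107.1259765625))
0.281 (array([0.60952373, 0.17513496]), np.float64(105.22745513916016))
0.284 (array([0.60863759, 0.17467971]), np.float64(93.16870880126953))
side (array([0.60868269, 0.17608586]), np.float64(69.56771087646484))
```

View pics/c6.png

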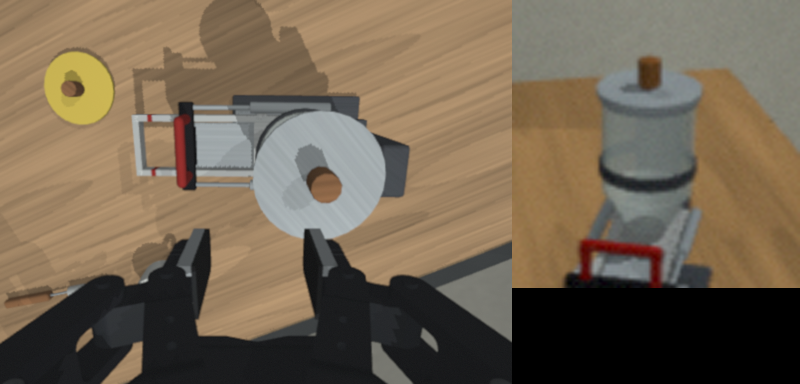

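The lid is seated level on the rim, with its centre at (320,174) in the wrist view. The bar is at (182,151) and the red lines at (149,118) and (154,171). Next I measure the bar.

Run:
```python
from ringfit import *
W=dict(np.load('w6.npz'));w=cv2.imread('pics/w6.png')
x0,y0=120,85;h=cv2.cvtColor(w[y0:210,x0:215],cv2.COLOR_BGR2HSV).astype(int)
m=((h[...,0]<8)|(h[...,0]>172))&(h[...,1]>150)&(h[...,2]>70)
n,l,st,c=cv2.connectedComponentsWithStats(m.astype(np.uint8))
for i in range(1,n):
    if st[i,4]>5: print(st[i],c[i]+[x0,y0])
rim=np.array([.610,.1745])
for yaw in (65,66,66.5,67):
    R=Ro.from_euler('z',yaw,degrees=True).as_matrix()
    f=lambda X:proj(W,R@np.array(X)+[*rim,0])[0].round(1)
    print(yaw,'bar',f((-.14,.036,.166)),f((-.14,-.036,.166)),'lines',f((-.189,.036,.115)),f((-.189,-.036,.115)))
```

```text
[28 30  3  6 15] [149.2 117.2]
[ 54  30  18  73 758] [181.00923483 150.7176781 ]
[33 85  2  6  9] [153.33333333 172.66666667]
65 bar [179.  119.9] [181.1 181.6] lines [149.9 116. ] [152.9 170.9]
66 bar [178.5 122.1] [181.7 183.6] lines [149.5 118.6] [153.6 173.3]
66.5 bar [178.3 123.2] [182.  184.6] lines [149.4 119.9] [153.9 174.5]
67 bar [178.1 124.3] [182.4 185.6] lines [149.3 121.2] [154.2 175.7]
```

```bash
python3 -m creep '[[0.5,0.001,-0.02,0,0,0,0],[0.5,0.001,-0.03,0,0,0,0],[0.5,0.001,-0.03,0.01,0,0,0],[0.5,0,-0.0085,0.02,0,0,0],[0.5,0,0,0.03,0,0,0],[0.5,0,0,0.035,0,0,0],[0.5,0,0,0.035,0,0,0],[0.5,0,0,0.03,0,0,0],[0.5,0,0,0.02,0,0,0],[0.5,0,0,0,0,0,0],[0.5,0,0,0,0,0,0]]'
python3 - <<'E'
from h import *
o=ctrl.get_obs();W=calibration('wrist');w=get_image('wrist')[:,:,::-1].copy()
R=Ro.from_rotvec(o['tool_rot']).as_matrix();print(o['t'],o['tool_pos'],'d',R.T@(np.array([.5522,.0470,.147])-o['tool_pos']))
cv2.imwrite('pics/w7.png',w)
E
```

```text
t: 13.6
tool_pos: [0.5526, 0.0479, 0.2266]
tool_rot: [-0.638, -3.076, 0.0]
contact_force: [0.4, -0.5, 0.5]
opening: 0.0428
13.6 [0.55258142 0.04794821 0.22662743] d [-3.71467232e-05 -1.00557044e-03  7.96276278e-02]
```

View pics/w7.png

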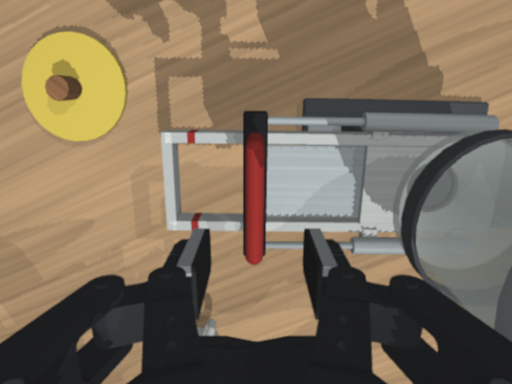

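The bar (x≈255) lies midway between the fingertips (≈210 and ≈305), so I descend and grip.

```bash
python3 -m creep '[[0.5,0,-0.001,0.01,0,0,0],[0.5,0,0,0.02,0,0,0],[0.5,0,0,0.02,0,0,0],[0.5,0,0,0.015,0,0,0],[0.5,0,0,0.01,0,0,0],[0.5,0,0,0.004,0,0,0],[0.5,0,0,0,0,0,0],[0,0,0,0,0,0,0],[0,0,0,0,0,0,0],[0,0,0,0,0,0,0],[0,0,0,0,0,0,0],[0,0,0,0,0,0,0],[0,0,0,0,0,0,0]]' 70
python3 -c "
from h import *
o=ctrl.get_obs();print(Ro.from_rotvec(o['tool_rot']).as_matrix().T@o['contact_force'])"
```

```text
t: 14.95
tool_pos: [0.5526, 0.0463, 0.1486]
tool_rot: [0.638, 3.075, -0.003]
contact_force: [-2.0, -4.5, 3.8]
opening: 0.0099
[ 0.03782343 -4.92805828 -3.776585  ]
```

```bash
python3 -m creep '[[0,0,-0.003,0,0,0,0],[0,0,-0.005,0,0,0,0],[0,0,-0.006,0,0,0,0],[0,0,-0.006,0,0,0,0],[0,0,-0.006,0,0,0,0],[0,0,-0.005,0,0,0,0],[0,0,-0.003,0,0,0,0],[0,0,-0.002,0,0,0,0],[0,0,0,0,0,0,0],[0,0,0,0,0,0,0]]'
cat > chk.py <<'E'
from ringfit import *
import sys
o=ctrl.get_obs();w=get_image('wrist')[:,:,::-1].copy();s=get_image('side')[:,:,::-1].copy();W=calibration('wrist')
d=o['tool_pos']-np.array([.5526,.0463,.1486]);Rt=Ro.from_rotvec(o['tool_rot']).as_matrix()
print(o['t'],o['opening'],'travel',(Rt.T@d).round(4),'F tool',(Rt.T@o['contact_force']).round(1))
a=np.zeros((384,800,3),np.uint8);a[:,:512]=w
a[:360,512:]=cv2.resize(s[110:210,205:285],(288,360),interpolation=cv2.INTER_CUBIC)
cv2.imwrite(sys.argv[1],a);cv2.imwrite('pics/w_last.png',w);np.savez('wl.npz',**{k:np.array(v) for k,v in W.items()})
E
python3 chk.py pics/c8.png
```

```text
t: 15.95
tool_pos: [0.5394, 0.0167, 0.1486]
tool_rot: [0.637, 3.073, 0.01]
contact_force: [3.1, 7.5, 2.2]
opening: 0.0099
15.95 0.009927969494268944 travel [ 0.0003 -0.0324 -0.0002] F tool [ 0.1  8.1 -2.2]
```

View pics/c8.png

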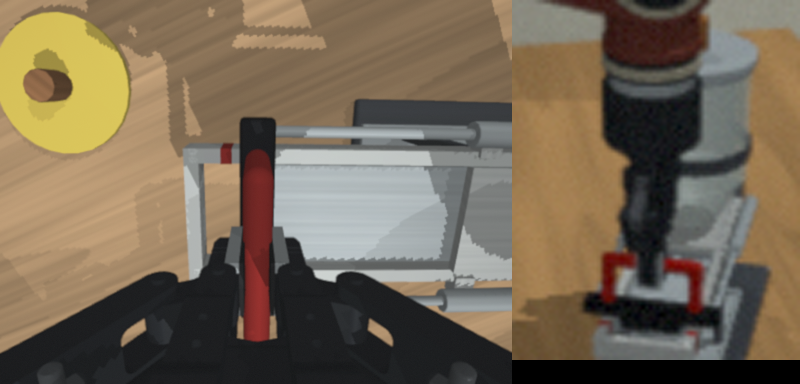

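The block's front edge (x≈241) stands about 15 px from the red line's centre (x≈226.5). At about 1.83 px/mm that leaves about 8 mm to go, matching the 32 mm of measured travel.

```bash
python3 -m creep '[[0,0,-0.002,0,0,0,0],[0,0,-0.003,0,0,0,0],[0,0,-0.002,0,0,0,0],[0,0,-0.0013,0,0,0,0],[0,0,0,0,0,0,0],[0,0,0,0,0,0,0],[0,0,0,0,0,0,0],[0,0,0,0,0,0,0],[0,0,0,0,0,0,0]]'; python3 chk.py pics/c9.png
```

```text
t: 16.95
tool_pos: [0.5362, 0.0095, 0.1486]
tool_rot: [0.637, 3.073, 0.011]
contact_force: [2.4, 9.5, 1.9]
opening: 0.0096
16.95 0.009622671279938209 travel [ 0.0004 -0.0403 -0.0003] F tool [ 1.6  9.7 -1.9]
```

View pics/c9.png

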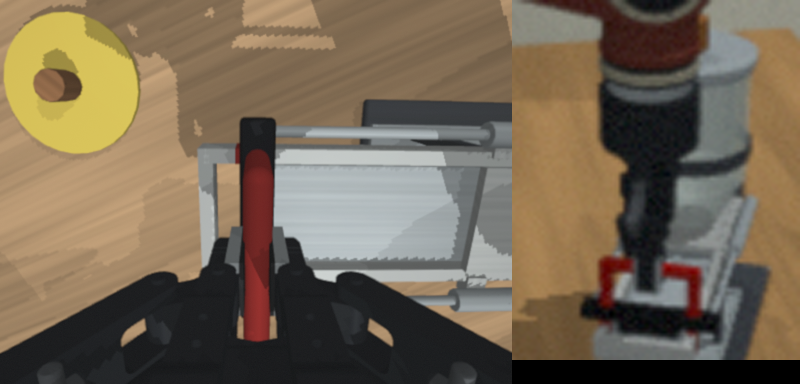

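The block's front edge (x≈241) now falls on the centre of the red line (236–247, half hidden). Travel is 40.3 mm, so I hold briefly, check that nothing creeps, and hand in.

```bash
python3 -m creep '[[0,0,0,0,0,0,0],[0,0,0,0,0,0,0],[0,0,0,0,0,0,0],[0,0,0,0,0,0,0],[0,0,0,0,0,0,0]]'
python3 - <<'E'
from ringfit import *
from station import finish_job
o=ctrl.get_obs();R=Ro.from_rotvec(o['tool_rot']).as_matrix();d=R.T@(o['tool_pos']-np.array([.5526,.0463,.1486]))
print('travel',d.round(4),'F',(R.T@o['contact_force']).round(1))
T=calibration('top');get_image('top')
for n in('cup','jar','brush'): print(n,[np.round(x['extent']).tolist() for x in models.search_frame('top',n)][:1])
if .037<-d[1]<.043: print(finish_job())
E
```

```text
t: 17.55
tool_pos: [0.5362, 0.0095, 0.1486]
tool_rot: [0.636, 3.073, 0.011]
contact_force: [3.0, 9.1, 1.1]
opening: 0.0096
travel [ 0.0004 -0.0402 -0.0003] F [ 0.8  9.5 -1. ]
cup [[273.0, 136.0, 303.0, 168.0]]
jar [[110.0, 262.0, 148.0, 294.0]]
brush [[319.0, 158.0, 385.0, 176.0]]
the job is handed in; nothing more can be done
None
```

The lid is back on the hopper and the gate is held at the red line. I handed the job in at about 17.7 s with the gripper still holding the handle; no verdict was reported.

- **Lid:** I gripped the silver lid by its knob and lowered it onto the rim. It touched at the height expected for a seated lid. The pictures after release showed it level, with its centre within about 2 mm of the rim's centre.
- **Gate:** I gripped the red bar and pulled it out 40.2 mm by the measured tool travel. In the wrist picture the block's front edge lay on the red line's centre. The pull was steady at about 9.5 N, and nothing crept over the last 0.6 s.
- **Cup, jar and brush:** The network's boxes for all three in the top picture were within about 5 px of the first picture, about the scatter of its boxes.

**Checks that disagreed or fell short:**
- The cameras differed by up to about 1 cm on the rim position. The side camera was the outlier, so I went with the wrist and top cameras.
- With the lid hanging over the hopper, the automatic circle fits failed because the arm and lid blocked the view. I checked alignment by eye in a side crop instead.
- The lid was not measured again after the pull; the last side picture shows it on the hopper, partly hidden by the arm.

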